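Unlock the display turntable and jog it a quarter turn

TASK

The souvenir turntable is still locked for transit by a grey spacer plate standing in the narrow gap at its rim: pull the spacer out by its exposed top and put it in the shallow wooden tray. Then press the console's jog button fully home in one steady press, hold it down for four seconds and let go, so that the turntable ends a quarter turn further on; press firmly but do not force it, and leave the spool, the cup and the tape roll where they are.

Things in the scene. Friction and masses are not known exactly. Their poses are not given: they have to be found in the camera images.
- turntable: Round grey base, 250 mm diameter, 30 mm high, fixed to the counter; origin at the centre of its underside, z up. On it turns a white platter (top 50 mm above the counter) carrying fixed glass figurines up to 80 mm tall, the tallest 45 mm from the centre towards +x. The transit lock is at the -x side, roughly facing the robot, on a foot 66 mm wide, 30 mm high, reaching to x = -167 mm.
- lock (a point): Point in the middle of the lock gap, level with its upper edge, 72 mm above the counter. The gap is 14 mm wide along the turntable's y, between two fixed aluminium cheeks (turntable x -154 to -134 mm) and two lugs of the platter (x -129 to -104 mm), each 16 mm thick in y and 72 mm high above the counter. Its floor is the base, 30 mm above the counter.
- spacer: Loose grey plastic plate, 40 mm (x) by 12 mm (y) by 75 mm tall (z), about 45 g; origin at the centre of its underside. It stands upright in the lock gap (underside 30 mm above the counter), axes along the turntable's, its 12 mm across the gap, the top 33 mm showing above the gap, free on all sides there. Lifted 45 mm it is clear and the platter is free to turn.
- console: Grey control console, 130 by 140 mm, fixed to the counter; origin at the centre of its underside, z up. Its upper face slopes down at 30 degrees to the console's -x side (towards the robot): the outward normal is (-0.5, 0, 0.866) in the console's axes. On the face stands a steel stem 54 mm in diameter with the black jog button, a disc 34 mm in diameter, on top.
- face (a point): Centre of the console's sloped face, on the axis of stem and button; at (-11.5, 0, 79) mm in the console's axes, which it shares. The stem is set to a different height each time and this is not measured: the top of the unpressed button is 24 to 34 mm out from here along the face normal. The button stands 12 mm proud of the stem (3 mm when home).
- jog (a joint): Travel in m of the momentary jog button along the face normal, into the console: 0 released, 0.009 home on its stop. A spring returns it. It takes about 1.5 N to start, 2.5 N at 3.5 mm, then a firmer second step: about 5 N at 4 mm, rising to 9 N at the hard stop. The turntable is braked unless the button is deeper than about 4 mm; 4.5 mm or more counts as held down.
- platter (a joint): Angle in rad of the platter, 0 while locked, growing counter-clockwise seen from above. While the button is home and the spacer is out, a motor turns it steadily at about 0.39 rad/s (a quarter turn in 4 s); it stops as soon as the button comes up and cannot be run backwards.
- tray: Shallow open wooden tray, 150 mm (x) by 130 mm (y), 28 mm high, walls and floor about 4 mm thick, fixed to the counter; origin at the centre of its underside.
- spool: Loose wooden ribbon spool standing on end, 72 mm in diameter, 36 mm high; origin under its centre. Bystander.
- pencup: Loose white ceramic cup, 72 mm in diameter, 95 mm high; origin under its centre. Bystander.
- taperoll: Loose cardboard roll lying flat, 90 mm in diameter, 24 mm high; origin under its centre. Bystander.

How it is judged:
By the outcome, as a careful person would: the job done as asked, in the order asked, and still so for the second after the job is handed in, with the robot touching nothing.
It also fails if it takes over 58 s, if anything falls off the work surface, if the arm or the gripper's body presses on something with over 40 N, if the wrist force passes 120 N, or if a joint passes its speed limit or range.

ROBOT

A 7-joint arm with a two-finger parallel gripper is mounted at the origin on the work surface. World frame = base frame: x ahead of the robot, y to its left, z up, the work surface at z = 0. Lengths are in m, angles in rad, forces in N, time in s.
With the tool pointing down it reaches from about 0.4 to 0.85 m from the base axis. Payload 6.9 kg.
Tool frame: the origin (TCP) lies between the finger pads; the fingertips stand 8 mm ahead of it and the grasp point (between the pads) lies 11 mm behind it (r.tip_extent is the distance from the TCP to the fingertips, in m); z points along the fingers, y is the line along which they close (so a half turn about z gives the same grasp; the last joint's range is limited). The gripper opens to 85 mm and grips with 20 to 120 N. Pads are 22 mm wide; open, the fingers measure 114 mm over their backs; the gripper's body (76 mm by 85 mm) begins 54 mm behind the grasp point. The pads swing forward as they close: fully open they stand 13 mm farther back than shut.
Start: joints at [-1.073, 0.507, -0.238, 1.5, 0.126, 1.149, -0.155], TCP at [0.239, 0.578, 0.239] pointing down, gripper open.
Joint ranges: [-3.08, 3.08], [-0.24, 2.05], [-1.43, 1.35], [0, 2.5], [-1.52, 4.66], [0.17, 1.96], [-2.89, 2.89]. Speed limits (rad/s): [2.39, 2.39, 3.14, 3.14, 3.14, 3.14, 3.14].

INTERFACE

Orientations are given as a 3x3 rotation matrix whose columns are the frame's x, y, z axes.
In Python, from plant import r gives the robot as it stands.
- The arm moves only by the shell command python3 nudge.py [FORCE], which reads ROWS from standard input. ROWS is a JSON object whose key "deltas" holds a list of rows, 1 to 5 of them, each of 5 numbers: dx, dy, dz in mm, then a turn about the tool's z in rad, then the finger opening in m; each row is the pose to reach, as a shift and turn from the pose commanded when the command began, along the tool's axes at that moment; what a row does not reach only later rows make up. A row lasts 1/12 s, in which the tool goes at most 0.0417 m and 0.125 rad, less where a joint would pass 70% of its speed; a pose out of reach is approached as far as the arm can. The fingers move at their own pace and stop on an object; FORCE is the grip in N (left out, the last holds). Time passes only in rows, so rows that do not move let the fingers close. It prints the time, the measured TCP pose, the force, the opening and the grip force at its end. Input that does not fit is refused with a message, and nothing moves.
- r.get_state(): the state, without advancing time (a new reading comes with each control period).
- r.capture(name): name is "scene" or "top"; returns the picture (480x640x3 uint8, blue, green, red); there is no depth.
- r.camera_info(name): a dict with "K" (3x3 intrinsics, pixels), "rvec" (rotation vector, rad) and "tvec" (3), from world to camera coordinates, as OpenCV has them. Camera axes: x right, y down, z forward; pixel columns grow to the right and rows downward; lengths in m; the calibration is good to about 2 mm. A picture is of the moment at which its call begins. camera_info takes no time and is no camera call.
- r.finish_job(): hands the job in; it is judged then, once.
The state is a dict: "time_s": time; "joint_pos": joint angles; "joint_velocities": joint speeds; "joint_efforts": joint torques, N m; "tcp_pos": TCP position; "orientation": TCP orientation; "contact_force": force on the tool from outside, world axes, zero at the start; "ft_torque": the same for the moment, N m; "gripper_width": finger opening in m; "grasp_force": force on a finger pad.
Only numpy, scipy, OpenCV 4.12 (cv2) and the standard library are available. Lean on these libraries where they do the work, as an engineer would, in place of code of your own. Each camera call takes 0.05 s, during which the arm holds its last target. There are 200 camera calls.

## Working session

There is one attempt and no reset: what is moved stays moved. The work goes in short steps, Python scripts to look and compute and a shell command to move; the robot and the scene stay as the last step left them, time stands still between calls to the robot, and variables do not carry over. Pictures are saved under pics/ and viewed, at most 10 in all, crops included, and the job is handed in when it is done.

```bash
ls; mkdir -p pics; python3 - <<'E'
from plant import r
import cv2
for n in("scene","top"):
    cv2.imwrite(f"pics/{n}0.png",r.capture(n)); c=r.camera_info(n); print(n,c)
s=r.get_state();print(s)
E
```

```text
nudge.py
pics
plant.py
scene {'K': array([[560.7906884 ,   0.        , 319.9443462 ],
       [  0.        , 560.7906884 , 243.29514902],
       [  0.        ,   0.        ,   1.        ]]), 'rvec': array([ 0.96844116,  2.42899246, -1.13019804]), 'tvec': array([ 0.38652703, -0.25808463,  1.84702151])}
top {'K': array([[496.90791525,   0.        , 319.30380383],
       [  0.        , 496.90791525, 245.73804258],
       [  0.        ,   0.        ,   1.        ]]), 'rvec': array([ 2.16436876, -2.12816609,  0.21371628]), 'tvec': array([0.06757055, 0.64012404, 1.06243518])}
{'time_s': 0.1, 'joint_pos': array([-1.07348475,  0.50830396, -0.23757366,  1.50101737,  0.12568419,
        1.14891872, -0.15482366]), 'joint_velocities': array([-0.00076697, -0.00177558,  0.00229279, -0.00541316, -0.00258887,
       -0.00154673,  0.00023385]), 'joint_efforts': array([-4.62906275e-03, -6.21839190e+01, -2.19483107e+00, -2.50203681e+01,
        1.23936881e-02,  7.78942747e-03, -4.11284319e-06]), 'tcp_pos': array([0.23853969, 0.57721492, 0.23849223]), 'orientation': array([[-9.24225159e-01,  3.81847409e-01, -6.42102801e-04],
       [ 3.81847949e-01,  9.24223893e-01, -1.52933299e-03],
       [ 9.47491256e-06, -1.65863366e-03, -9.99998624e-01]]), 'contact_force': array([0.61058379, 0.17466502, 0.37934756]), 'ft_torque': array([ 0.0133155 , -0.00154931,  0.03487139]), 'grasp_force': 0.0, 'gripper_width': 0.08505888339269611}
```

View pics/scene0.png

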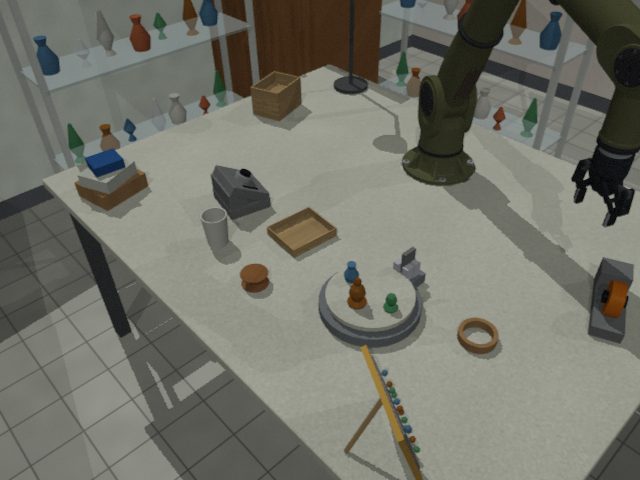

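View pics/top0.png

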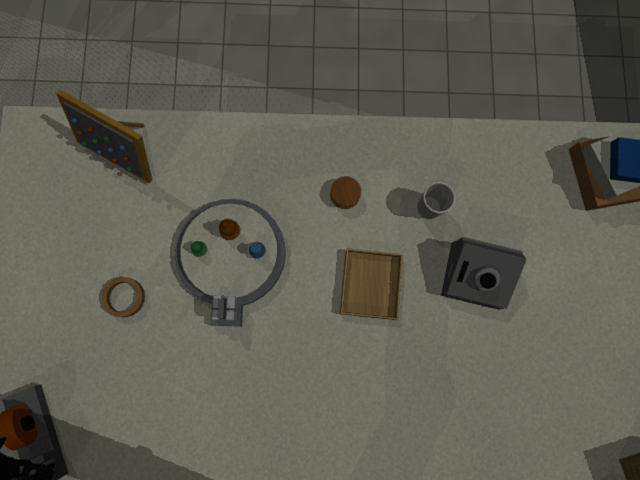

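```bash
cat > h.py <<'E'
import numpy as np, cv2
from plant import r
def cam(n):
    c=r.camera_info(n); R=cv2.Rodrigues(np.array(c["rvec"]))[0]; t=np.array(c["tvec"]).ravel(); return c["K"],R,t
def ray(n,uv):
    K,R,t=cam(n); uv=np.atleast_2d(uv).astype(float)
    d=(R.T@np.linalg.inv(K)@np.c_[uv,np.ones(len(uv))].T).T
    return -R.T@t,d
def plane(n,uv,z):
    o,d=ray(n,uv); return o+d*((z-o[2])/d[:,2])[:,None]
def tri(a,b):
    P=[]
    for n in("scene","top"):
        K,R,t=cam(n); P.append(K@np.c_[R,t])
    X=cv2.triangulatePoints(P[0],P[1],np.array(a,float).reshape(-1,2).T,np.array(b,float).reshape(-1,2).T)
    return (X[:3]/X[3]).T
def proj(n,X):
    K,R,t=cam(n); q=(K@(R@np.atleast_2d(X).T+t[:,None])).T; return q[:,:2]/q[:,2:]
E
python3 - <<'E'
from h import *
s=cv2.imread("pics/scene0.png");t=cv2.imread("pics/top0.png")
def crop(im,x,y,w,h,k): return cv2.resize(im[y:y+h,x:x+w],None,fx=k,fy=k,interpolation=cv2.INTER_CUBIC)
# 8x lock crops (50x37) and 4x console
A=np.hstack([crop(s,385,242,50,37,8),crop(t,202,288,50,37,8)])
B=np.hstack([crop(s,200,155,80,60,5),crop(t,440,240,80,60,5)]) 
B=cv2.convertScaleAbs(B,alpha=1.8);A=cv2.convertScaleAbs(A,alpha=1.2)
cv2.imwrite("pics/c1.png",np.vstack([A,B]))
print(plane("top",[[229,252],[226,311],[371,284],[484,275],[345,192],[438,198],[122,297]],0.0))
E
```

```text
[[ 0.6290374   0.28759262  0.        ]
 [ 0.49229745  0.2883177   0.        ]
 [ 0.55988744 -0.0449557   0.        ]
 [ 0.5856747  -0.31200766  0.        ]
 [ 0.7801108   0.0169834   0.        ]
 [ 0.77032515 -0.2077573   0.        ]
 [ 0.52037015  0.52614364  0.        ]]
```

View pics/c1.png

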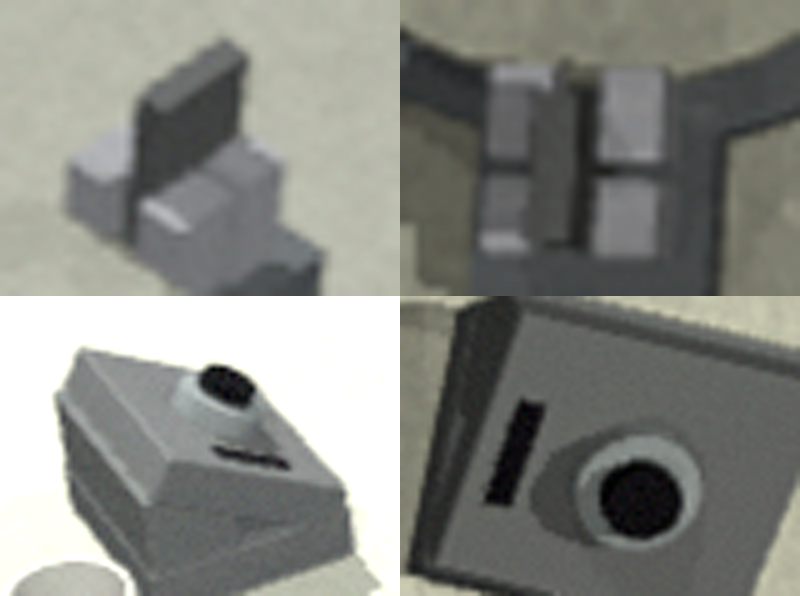

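```bash
cat > m.py <<'E'
from h import *
s=cv2.imread("pics/scene0.png");t=cv2.imread("pics/top0.png")
def big(m):
    n,l,st,c=cv2.connectedComponentsWithStats(m.astype(np.uint8)); i=1+st[1:,4].argmax(); return l==i,st[i],c[i]
# button: black blob
def black(im,x,y,w,h,th):
    g=im[y:y+h,x:x+w].max(2); m,st,c=big(g<th)
    cn=max(cv2.findContours(m.astype(np.uint8),0,1)[0],key=len)
    e=cv2.fitEllipse(cn); print(st,c+[x,y],np.array(e[0])+[x,y],e[1:]); return c+[x,y]
print("button")
a=black(s,236,165,20,18,38);b=black(t,470,262,40,32,30)
B=tri(a,b)[0];print(B,"reproj",proj("scene",B),proj("top",B))
# spacer top
print("spacer",tri([[385+192/8,242+76/8]],[[202+155/8,288+157/8]]))
ends=tri([[385+152/8,242+106/8],[385+233/8,242+50/8]],[[202+160/8,288+238/8],[202+165/8,288+85/8]]);print(ends)
# lock outlines z=.072
q=plane("top",np.array([[258,255],[268,70],[87,255],[87,65]])/8+[202,288],.072);print("cheeks",q,q.mean(0),np.arctan2(*(q[1]-q[0])[1::-1]))
# platter
hsv=cv2.cvtColor(t,cv2.COLOR_BGR2HSV); g=t[190:320,165:295].min(2)
for th in(110,):
    m=(hsv[190:320,165:295,2]<100).astype(np.uint8)
    l,st,c=big(m); cn=cv2.findContours(l.astype(np.uint8),cv2.RETR_CCOMP,1)[0]
    for k in cn:
        if len(k)>120:
            e=cv2.fitEllipse(k);cc=np.array(e[0])+[165,190];print("ell",cc,e[1:],plane("top",cc,.05),plane("top",cc,.03))
# console face edges / tray
h=hsv
m=cv2.inRange(hsv[230:340,320:420],(8,70,40),(25,255,255));l,st,c=big(m)
k=max(cv2.findContours(l.astype(np.uint8),0,1)[0],key=len);bx=cv2.boxPoints(cv2.minAreaRect(k))+[320,230]
w=plane("top",bx,.028);print("tray",bx,w,w.mean(0),[np.linalg.norm(w[i]-w[i-1]) for i in range(4)])
# slot on console, and face edges from 5x crop
p=np.array([[525,310],[430,570]])  # left/upper crop corners
sl=proj("top",B);print("px",sl)
E
python3 m.py
```

```text
button
[ 4  4 11  8 57] [245.07017544 172.56140351] [245.03305721 172.52363777] ((5.435300827026367, 11.097067832946777), 116.08129119873047)
[ 10  11  16  16 199] [487.47236181 280.34170854] [487.47181511 280.33921242] ((14.559233665466309, 15.57064151763916), 104.59048461914062)
[ 0.56331238 -0.28407889  0.09681209] reproj [[245.2119408  172.60112459]] [[487.65504348 280.16222956]]
spacer [[0.49461642 0.2833449  0.10234484]]
[[0.4833493  0.27482039 0.07814966]
 [0.50334831 0.2895578  0.12213327]]
cheeks [[0.47113846 0.25871847 0.072     ]
 [0.52050704 0.25815236 0.072     ]
 [0.47046065 0.30419447 0.072     ]
 [0.52105732 0.3067289  0.072     ]] [0.49579087 0.28194855 0.072     ] -0.011466507571265546
ell [227.73949814 256.98040771] ((113.92119598388672, 121.5982437133789), 28.045686721801758) [[0.61001618 0.28215922 0.05      ]] [[0.61290441 0.28529176 0.03      ]]
ell [228.4750061  251.35173035] ((95.70287322998047, 97.96295928955078), 23.04808807373047) [[0.62274777 0.28109761 0.05      ]] [[0.625867   0.28421089 0.03      ]]
tray [[339.23145676 314.06965637]
 [345.5235939  248.00224495]
 [403.379776   253.51235962]
 [397.08764648 319.57977295]] [[ 0.48835904  0.0306427   0.028     ]
 [ 0.63909376  0.01728769  0.028     ]
 [ 0.62881785 -0.11625109  0.028     ]
 [ 0.47805802 -0.0998534   0.028     ]] [ 0.55858217 -0.04204353  0.028     ] [np.float64(0.1309020375052101), np.float64(0.1513251825066145), np.float64(0.13393356755313315), np.float64(0.1516489701075547)]
px [[487.65504348 280.16222956]]
```

The manual's scale: shifts go in mm. Converting my numbers, -0.175 m is -175, -0.087 m is -87.

```bash
echo '{"deltas": [[-35, -17, 0, -0.1, 0.05], [-70, -35, 0, -0.2, 0.05], [-105, -52, 0, -0.3, 0.05], [-140, -70, 0, -0.392, 0.05], [-175, -87, 0, -0.392, 0.05]]}' | python3 nudge.py; python3 - <<'E'
from h import *
zf=.079+.0765*np.tan(np.pi/6);zn=.079-.0535*np.tan(np.pi/6)
F=plane("top",[[465,242],[524,254]],zf);N=plane("top",[[446,295],[503,308]],zn)
print(F,N)
for e in(F,N):
    d=e[0]-e[1];print(np.linalg.norm(d),np.arctan2(-d[0],d[1]))
for i in(0,1):
    d=F[i]-N[i];print(np.linalg.norm(d[:2]),np.arctan2(d[1],d[0]))
E
```

```text
time_s: 0.52
tcp_pos: [0.368, 0.4285, 0.2388]
orientation: [[-1.0, -0.006, -0.001], [-0.006, 1.0, -0.001], [0.001, -0.001, -1.0]]
contact_force: [0.2, 0.9, 1.1]
gripper_width: 0.0499
grasp_force: 0.0
[[ 0.64100821 -0.22912496  0.1231673 ]
 [ 0.61760201 -0.35467793  0.1231673 ]] [[ 0.53358648 -0.2066702   0.04811176]
 [ 0.50671345 -0.33418179  0.04811176]]
0.1277160811429781 -0.1843091548640827
0.13031256872910962 -0.207710090902271
0.10974354405229124 -0.20606649740382244
0.11276686066733645 -0.18277262229877372
```

```bash
cat pics/x 2>/dev/null; python3 - <<'E'
from h import *
t=cv2.imread("pics/top0.png")
c=cv2.convertScaleAbs(cv2.resize(t[225:325,430:540],None,fx=6,fy=6,interpolation=cv2.INTER_CUBIC),alpha=2.2)
cv2.imwrite("pics/con.png",c)
E
```

```text
(no output)
```

View pics/con.png

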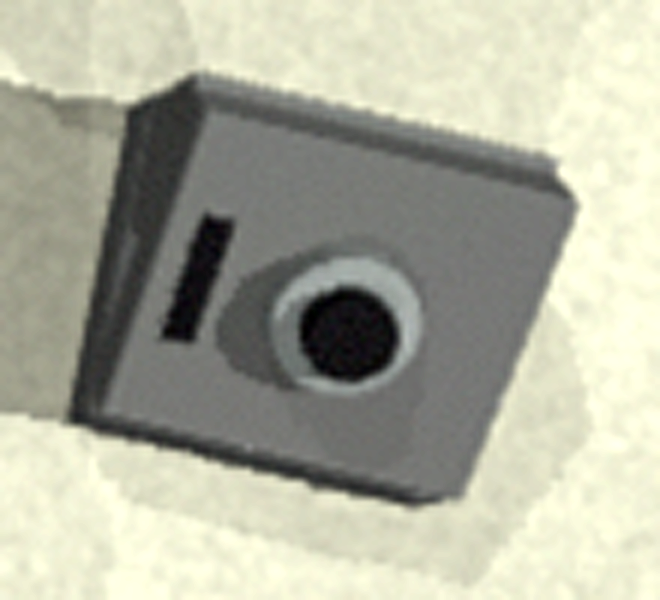

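```bash
python3 - <<'E'
from h import *
h_=.0535*np.tan(np.pi/6)
F=plane("top",[[464.2,243],[526.2,259.2]],.079+h_);N=plane("top",[[446.7,293.7],[507,307.5]],.079-h_)
for e in(F,N):
    d=e[0]-e[1];print(np.linalg.norm(d),np.arctan2(-d[0],d[1]))
for i in(0,1):
    d=F[i]-N[i];print(np.linalg.norm(d[:2]),np.arctan2(d[1],d[0]))
f=np.r_[F,N].mean(0);print("face",f)
y=-.22
n=np.array([-.5*np.cos(y),-.5*np.sin(y),.866])
for d in(.024,.029,.034): print(d,f+n*d,proj("top",f+n*d),proj("scene",f+n*d))
print("btn top ray",plane("top",[[487.8,280.2]],.1),plane("top",[[487.8,280.2]],.104),plane("top",[[487.8,280.2]],.108))
E
echo '{"deltas": [[0, -35, 0, 0, 0.05], [-30, -65, 0, 0, 0.05], [-60, -95, 0, 0, 0.05], [-95, -120, 0, 0, 0.05], [-126, -146, 20, 0.006, 0.05]]}' | python3 nudge.py
```

```text
0.13710033139788508 -0.24086888734143988
0.13793261774100266 -0.20848597973252067
0.10729759735520875 -0.21934588646106692
0.10285267004934083 -0.21102411410792193
face [ 0.57356435 -0.28702814  0.079     ]
0.024 [ 0.56185358 -0.28440938  0.099784  ] [[488.34125643 280.70435498]] [[245.43379936 171.51746006]]
0.029 [ 0.55941383 -0.28386381  0.104114  ] [[488.87908898 281.63843837]] [[246.05409956 170.03156596]]
0.034 [ 0.55697409 -0.28331824  0.108444  ] [[489.42169547 282.58081294]] [[246.67580729 168.54230018]]
btn top ray [[ 0.56289674 -0.28320122  0.1       ]] [[ 0.56247075 -0.2817085   0.104     ]] [[ 0.56204477 -0.28021578  0.108     ]]
time_s: 0.93
tcp_pos: [0.4921, 0.2868, 0.2244]
orientation: [[-1.0, 0.007, 0.005], [0.007, 1.0, 0.002], [-0.005, 0.002, -1.0]]
contact_force: [1.5, 1.3, 1.0]
gripper_width: 0.0502
grasp_force: 0.0
```

Scaled: 0.1 m is 100, -0.003 m is -3.

```bash
echo '{"deltas": [[-2, -3, 30, 0, 0.05], [-2, -4, 65, 0, 0.05], [-2, -4, 100, 0, 0.05], [-2, -4, 120, 0, 0.05], [-2, -4, 120, 0, 0.05]]}' | python3 nudge.py
python3 - <<'E'
from h import *
s=r.capture("scene");t=r.capture("top")
f=lambda im,x,y,w,h,k:cv2.resize(im[y:y+h,x:x+w],None,fx=k,fy=k,interpolation=cv2.INTER_CUBIC)
cv2.imwrite("pics/g1.png",np.hstack([f(s,370,210,80,75,5),f(t,190,270,80,75,5)]))
st=r.get_state();print(st["tcp_pos"],st["contact_force"],r.tip_extent)
E
```

```text
time_s: 1.35
tcp_pos: [0.4884, 0.2819, 0.0972]
orientation: [[-1.0, 0.006, -0.007], [0.006, 1.0, -0.004], [0.007, -0.004, -1.0]]
contact_force: [-0.7, -0.2, 0.3]
gripper_width: 0.0501
grasp_force: 0.0
[0.49072958 0.28385539 0.10160767] [-0.59656659  0.2604948   0.36476899] 0.008
```

View pics/g1.png

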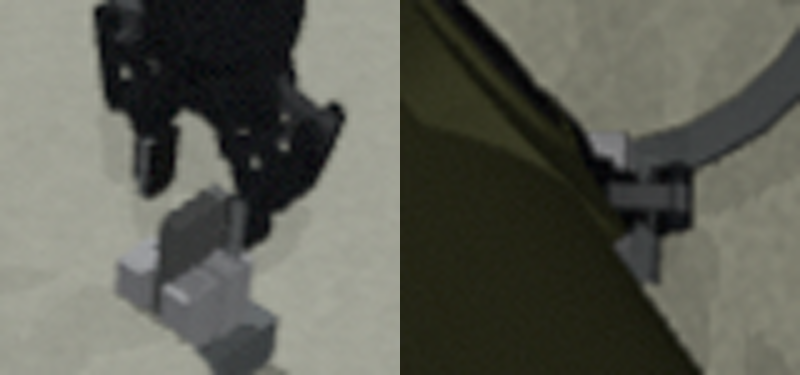

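Scaled: 0.014 m is 14, -0.004 m is -4.

```bash
echo '{"deltas": [[-4, -1, 14, 0, 0.04], [-4, -1, 14, 0, 0.03], [-4, -1, 14, 0, 0.03], [-4, -1, 14, 0, 0.03], [-4, -1, 14, 0, 0.03]]}' | python3 nudge.py 30; echo '{"deltas": [[0, 0, 0, 0, 0.02], [0, 0, 0, 0, 0.014], [0, 0, 0, 0, 0.005], [0, 0, 0, 0, 0.005], [0, 0, 0, 0, 0.005]]}' | python3 nudge.py
```

```text
time_s: 1.87
tcp_pos: [0.4954, 0.2834, 0.0892]
orientation: [[-1.0, 0.006, 0.002], [0.006, 1.0, 0.001], [-0.002, 0.001, -1.0]]
contact_force: [0.5, 1.5, 0.5]
gripper_width: 0.0302
grasp_force: 0.0
time_s: 2.28
tcp_pos: [0.4952, 0.2831, 0.0884]
orientation: [[-1.0, 0.006, 0.001], [0.006, 1.0, 0.0], [-0.001, 0.0, -1.0]]
contact_force: [-0.8, -0.5, 5.3]
gripper_width: 0.0112
grasp_force: 30.9
```

```bash
echo '{"deltas": [[0, 0, -5, 0, 0.005], [0, 0, -15, 0, 0.005], [0, 0, -30, 0, 0.005], [0, 0, -45, 0, 0.005], [0, 0, -65, 0, 0.005]]}' | python3 nudge.py ; echo '{"deltas": [[0, 0, -20, 0, 0.005], [0, 0, -40, 0, 0.005], [0, 0, -55, 0, 0.005], [0, 0, -55, 0, 0.005], [0, 0, -55, 0, 0.005]]}' | python3 nudge.py
python3 - <<'E'
from h import *
s=r.capture("scene");t=r.capture("top")
f=lambda im,x,y,w,h,k:cv2.resize(im[y:y+h,x:x+w],None,fx=k,fy=k,interpolation=cv2.INTER_CUBIC)
cv2.imwrite("pics/g2.png",np.hstack([f(s,350,160,100,120,4),f(t,170,240,100,120,4)]))
st=r.get_state();print(st["tcp_pos"],st["contact_force"],st["gripper_width"],st["grasp_force"])
E
```

```text
time_s: 2.7
tcp_pos: [0.4944, 0.2825, 0.1533]
orientation: [[-1.0, 0.006, -0.002], [0.006, 1.0, -0.001], [0.002, -0.001, -1.0]]
contact_force: [0.7, 0.5, -0.5]
gripper_width: 0.0115
grasp_force: 30.0
time_s: 3.12
tcp_pos: [0.4952, 0.283, 0.2088]
orientation: [[-1.0, 0.006, 0.002], [0.006, 1.0, 0.001], [-0.002, 0.001, -1.0]]
contact_force: [0.3, 0.4, -1.6]
gripper_width: 0.0112
grasp_force: 30.0
[0.49451831 0.28246003 0.20714971] [-0.34862036 -0.84351142 -0.83023022] 0.01159881685551187 30.04327118396759
```

View pics/g2.png

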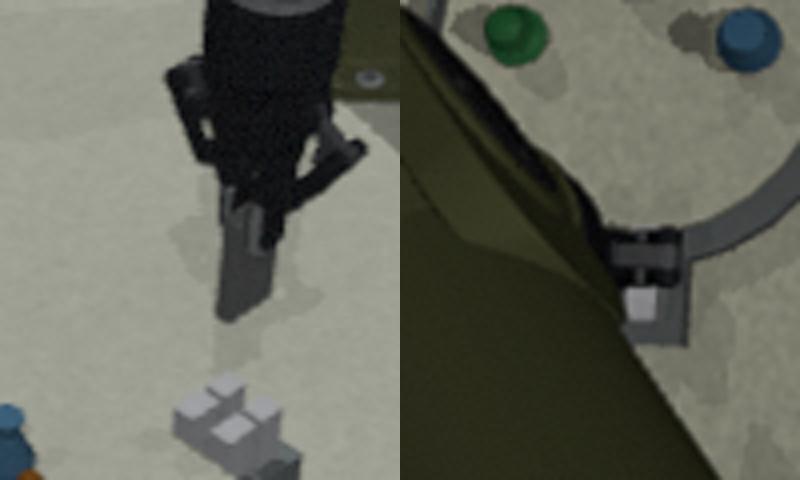

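```bash
echo '{"deltas": [[-6, -30, 0, 0.02, 0.005], [-13, -65, 0, 0.04, 0.005], [-20, -100, 0, 0.06, 0.005], [-27, -135, 0, 0.08, 0.005], [-34, -170, 0, 0.1, 0.005]]}' | python3 nudge.py; echo '{"deltas": [[-5, -35, 0, 0, 0.005], [-10, -70, 0, 0, 0.005], [-13, -105, 0, 0, 0.005], [-14, -140, 0, 0, 0.005], [-15, -157, 0, 0, 0.005]]}' | python3 nudge.py;echo '{"deltas": [[0, 0, 0, 0, 0.005], [0, 0, 30, 0, 0.005], [0, 0, 60, 0, 0.005], [0, 0, 90, 0, 0.005], [0, 0, 115, 0, 0.005]]}' | python3 nudge.py; echo '{"deltas": [[0, 0, 0, 0, 0.005], [0, 0, 0, 0, 0.005], [0, 0, 0, 0, 0.005], [0, 0, 0, 0, 0.005]]}' | python3 nudge.py
```

```text
time_s: 3.63
tcp_pos: [0.5274, 0.1109, 0.2066]
orientation: [[-0.994, 0.106, -0.002], [0.106, 0.994, -0.001], [0.002, -0.001, -1.0]]
contact_force: [1.0, 0.3, -0.3]
gripper_width: 0.0116
grasp_force: 30.0
time_s: 4.05
tcp_pos: [0.5248, -0.0504, 0.2065]
orientation: [[-0.994, 0.111, -0.003], [0.111, 0.994, -0.002], [0.003, -0.003, -1.0]]
contact_force: [-0.4, -0.1, 0.1]
gripper_width: 0.0115
grasp_force: 30.0
time_s: 4.47
tcp_pos: [0.5252, -0.044, 0.0903]
orientation: [[-0.994, 0.105, -0.002], [0.105, 0.994, 0.001], [0.002, 0.001, -1.0]]
contact_force: [-0.4, -0.4, -0.7]
gripper_width: 0.0117
grasp_force: 30.0
time_s: 4.8
tcp_pos: [0.5274, -0.0448, 0.0943]
orientation: [[-0.994, 0.105, 0.002], [0.105, 0.994, -0.0], [-0.002, 0.0, -1.0]]
contact_force: [-0.1, 0.0, 0.3]
gripper_width: 0.0114
grasp_force: 30.0
```

```bash
echo '{"deltas": [[-15, 3, 0, 0, 0.005], [-31, 6, 0, 0, 0.005], [-31, 6, 10, 0, 0.005], [-31, 6, 20, 0, 0.005], [-31, 6, 25, 0, 0.005]]}' | python3 nudge.py;  echo '{"deltas": [[0, 0, 2, 0, 0.005], [0, 0, 4, 0, 0.005], [0, 0, 5, 0, 0.005], [0, 0, 5, 0, 0.005], [0, 0, 5, 0, 0.005]]}' | python3 nudge.py
```

```text
time_s: 5.22
tcp_pos: [0.5568, -0.0424, 0.0671]
orientation: [[-0.994, 0.106, -0.001], [0.106, 0.994, -0.0], [0.001, -0.0, -1.0]]
contact_force: [-0.3, -0.1, -0.1]
gripper_width: 0.0113
grasp_force: 30.0
time_s: 5.63
tcp_pos: [0.5578, -0.0424, 0.063]
orientation: [[-0.994, 0.106, 0.0], [0.106, 0.994, -0.0], [-0.0, -0.0, -1.0]]
contact_force: [0.5, -0.7, -1.0]
gripper_width: 0.0113
grasp_force: 30.0
```

```bash
echo '{"deltas": [[0, 0, 1, 0, 0.005], [0, 0, 2, 0, 0.005], [0, 0, 2, 0, 0.005], [0, 0, 2, 0, 0.005]]}' | python3 nudge.py
```

```text
time_s: 5.97
tcp_pos: [0.5581, -0.0424, 0.0624]
orientation: [[-0.994, 0.106, 0.001], [0.106, 0.994, -0.0], [-0.002, -0.0, -1.0]]
contact_force: [-3.9, 0.1, 12.9]
gripper_width: 0.011
grasp_force: 32.0
```

Scaled: -0.0015 m is -1.5.

```bash
echo '{"deltas": [[0, 0, -1.5, 0, 0.005], [0, 0, -1.5, 0, 0.005], [0, 0, -1.5, 0, 0.016], [0, 0, -1.5, 0, 0.02], [0, 0, -1.5, 0, 0.03]]}' | python3 nudge.py; echo '{"deltas": [[0, 0, 0, 0, 0.045], [0, 0, -20, 0, 0.045], [0, 0, -50, 0, 0.045], [0, 0, -85, 0, 0.045], [0, 0, -120, 0, 0.045]]}' | python3 nudge.py
echo '{"deltas": [[0, 0, 0, 0, 0], [30, 0, 0, 0, 0], [60, 0, 0, 0, 0], [90, 0, 0, 0, 0], [90, 0, 0, 0, 0]]}' | python3 nudge.py
python3 - <<'E'
from h import *
s=r.capture("scene");t=r.capture("top")
f=lambda im,x,y,w,h,k:cv2.resize(im[y:y+h,x:x+w],None,fx=k,fy=k,interpolation=cv2.INTER_CUBIC)
cv2.imwrite("pics/p1.png",np.hstack([f(s,250,180,100,120,4),f(t,320,220,100,120,4)]))
st=r.get_state();print(st["tcp_pos"],st["contact_force"],st["gripper_width"],st["grasp_force"])
E
```

```text
time_s: 6.38
tcp_pos: [0.5577, -0.0423, 0.0621]
orientation: [[-0.994, 0.106, -0.0], [0.106, 0.994, 0.0], [0.0, -0.0, -1.0]]
contact_force: [-0.3, 0.4, -0.2]
gripper_width: 0.0294
grasp_force: 0.0
time_s: 6.8
tcp_pos: [0.5572, -0.0423, 0.1832]
orientation: [[-0.994, 0.105, -0.002], [0.105, 0.994, 0.0], [0.002, 0.0, -1.0]]
contact_force: [1.2, 0.2, -0.6]
gripper_width: 0.0454
grasp_force: 0.0
time_s: 7.22
tcp_pos: [0.4621, -0.0325, 0.1818]
orientation: [[-0.994, 0.105, -0.006], [0.105, 0.994, -0.001], [0.006, -0.001, -1.0]]
contact_force: [-0.7, 0.4, -1.4]
gripper_width: 0.0004
grasp_force: 0.0
[ 0.4676718  -0.03284954  0.18256817] [-0.16239765  0.07982372 -0.09188398] 2.441648180883857e-05 0.0
```

View pics/p1.png

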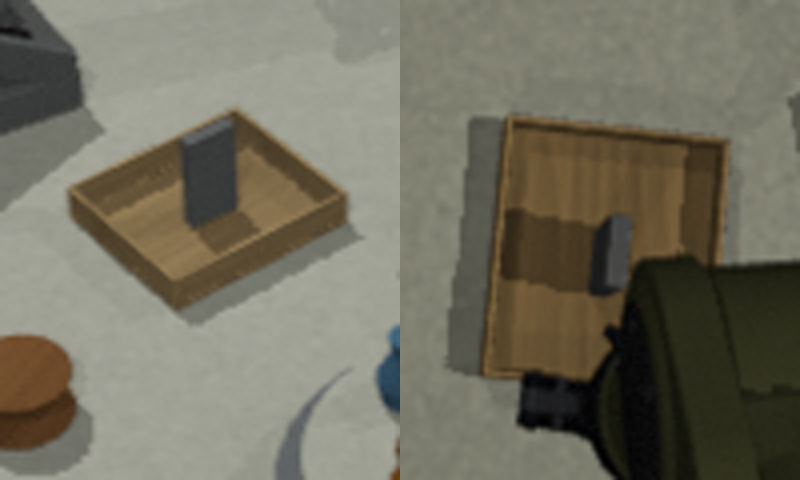

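Scaled: -0.17 m is -170, -0.136 m is -136.

```bash
echo '{"deltas": [[-14, -34, 0, 0.03, 0], [-28, -68, 0, 0.06, 0], [-42, -102, 0, 0.09, 0], [-57, -136, 0, 0.115, 0], [-71, -170, 0, 0.115, 0]]}' | python3 nudge.py;  echo '{"deltas": [[-20, -30, 0, 0, 0], [-30, -60, 0, 0, 0], [-30, -67, 0, 0, 0], [-30, -67, 0, 0, 0], [-30, -67, 0, 0, 0]]}' | python3 nudge.py
python3 - <<'E'
from h import *
f=np.array([.5736,-.287,.079]);ux=np.array([.976,-.218,0]);n=-.5*ux+[0,0,.866]
s=r.get_state();R=s["orientation"];p=s["tcp_pos"];print(p,R)
for d in(.044,.038):print(d,R.T@(f+n*d-.011*ux+[0,0,.008]-p))
E
```

```text
time_s: 7.73
tcp_pos: [0.5226, -0.2116, 0.1822]
orientation: [[-0.975, 0.22, 0.001], [0.22, 0.975, -0.0], [-0.001, -0.0, -1.0]]
contact_force: [0.3, 0.1, 0.4]
gripper_width: 0.0003
grasp_force: 0.0
time_s: 8.15
tcp_pos: [0.5359, -0.2811, 0.1816]
orientation: [[-0.976, 0.22, -0.0], [0.22, 0.976, 0.001], [0.001, 0.001, -1.0]]
contact_force: [0.2, 0.6, -0.4]
gripper_width: -0.0003
grasp_force: 0.0
[ 0.53587531 -0.28109282  0.18163907] [[-9.75574947e-01  2.19666564e-01 -3.50464312e-04]
 [ 2.19666154e-01  9.75574641e-01  9.48634615e-04]
 [ 5.50287402e-04  8.48479017e-04 -9.99999489e-01]]
0.044 [-0.00513038  0.00241926  0.05653433]
0.038 [-0.00813339  0.00242001  0.06172868]
```

Descend to the standoff (d = 44 mm) and look before pressing.

```bash
echo '{"deltas": [[-5, 2.4, 25, 0, 0], [-5, 2.4, 45, 0, 0], [-5, 2.4, 56, 0, 0], [-5, 2.4, 56, 0, 0], [-5, 2.4, 56, 0, 0]]}' | python3 nudge.py
python3 - <<'E'
from h import *
s=r.capture("scene");t=r.capture("top")
f=lambda im,x,y,w,h,k:cv2.resize(im[y:y+h,x:x+w],None,fx=k,fy=k,interpolation=cv2.INTER_CUBIC)
cv2.imwrite("pics/b1.png",cv2.convertScaleAbs(np.hstack([f(s,205,130,80,90,5),f(t,440,230,80,90,5)]),alpha=1.8))
f=np.array([.5736,-.287,.079]);ux=np.array([.976,-.218,0]);n=-.5*ux+[0,0,.866]
st=r.get_state();R=st["orientation"];p=st["tcp_pos"];print(p,st["contact_force"])
for d in(.044,.038,.034):print(d,R.T@(f+n*d-.011*ux+[0,0,.008]-p))
E
```

```text
time_s: 8.57
tcp_pos: [0.5411, -0.2789, 0.1264]
orientation: [[-0.976, 0.217, -0.001], [0.217, 0.976, 0.001], [0.001, 0.001, -1.0]]
contact_force: [0.8, -0.8, 0.6]
gripper_width: 0.0
grasp_force: 0.0
[ 0.5417105  -0.27982262  0.12754593] [ 0.12378947  0.63256328 -0.75024361]
0.044 [ 3.18590023e-04 -5.26395277e-05  2.44140751e-03]
0.038 [-2.67272260e-03 -4.99827724e-05  7.64249948e-03]
0.034 [-4.66693101e-03 -4.82116022e-05  1.11098941e-02]
```

View pics/b1.png

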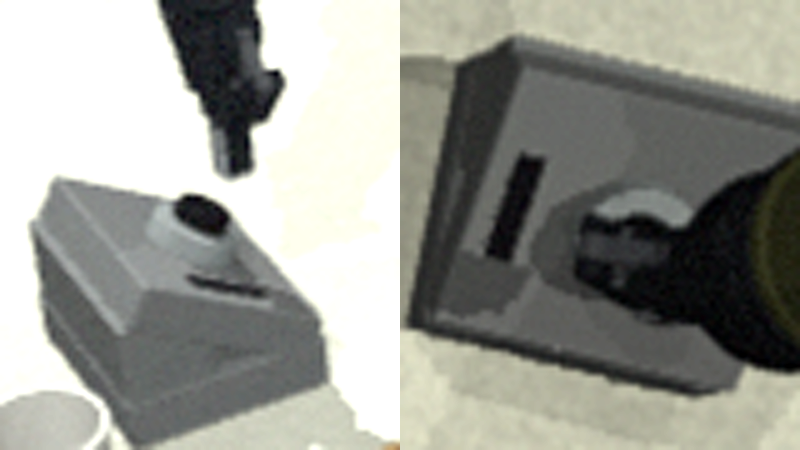

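```bash
echo '{"deltas": [[-2, 0, 3.5, 0, 0], [-4, 0, 7, 0, 0], [-5, 0, 8.7, 0, 0], [-5, 0, 8.7, 0, 0], [-5, 0, 8.7, 0, 0]]}' | python3 nudge.py; echo '{"deltas": [[-0.5, 0, 0.9, 0, 0], [-1, 0, 1.7, 0, 0], [-1, 0, 1.7, 0, 0], [-1, 0, 1.7, 0, 0], [-1, 0, 1.7, 0, 0]]}' | python3 nudge.py;  echo '{"deltas": [[-0.5, 0, 0.9, 0, 0], [-1, 0, 1.7, 0, 0], [-1, 0, 1.7, 0, 0], [-1, 0, 1.7, 0, 0], [-1, 0, 1.7, 0, 0]]}' | python3 nudge.py
```

```text
time_s: 9.08
tcp_pos: [0.5458, -0.2812, 0.1175]
orientation: [[-0.976, 0.219, -0.0], [0.219, 0.976, 0.0], [0.0, 0.0, -1.0]]
contact_force: [0.5, -1.3, 0.0]
gripper_width: 0.0
grasp_force: 0.0
time_s: 9.5
tcp_pos: [0.5467, -0.2814, 0.1159]
orientation: [[-0.976, 0.219, -0.0], [0.219, 0.976, -0.0], [0.0, -0.0, -1.0]]
contact_force: [-0.3, 0.0, 0.2]
gripper_width: -0.0002
grasp_force: 0.0
time_s: 9.92
tcp_pos: [0.5477, -0.2816, 0.1142]
orientation: [[-0.976, 0.219, -0.0], [0.219, 0.976, 0.0], [0.0, 0.0, -1.0]]
contact_force: [0.1, -0.0, 0.0]
gripper_width: -0.0001
grasp_force: 0.0
```

Scaled: 0.0017 m is 1.7, -0.001 m is -1.

```bash
echo '{"deltas": [[-0.5, 0, 0.9, 0, 0], [-1, 0, 1.7, 0, 0], [-1, 0, 1.7, 0, 0], [-1, 0, 1.7, 0, 0], [-1, 0, 1.7, 0, 0]]}' | python3 nudge.py | grep -E 'pos|force'; echo '{"deltas": [[-0.3, 0, 0.5, 0, 0], [-0.5, 0, 0.9, 0, 0], [-0.5, 0, 0.9, 0, 0], [-0.5, 0, 0.9, 0, 0], [-0.5, 0, 0.9, 0, 0]]}' | python3 nudge.py | grep -E 'pos|force'
```

```text
tcp_pos: [0.5487, -0.2818, 0.1125]
contact_force: [-0.1, -0.2, -0.5]
grasp_force: 0.0
tcp_pos: [0.5492, -0.2819, 0.1116]
contact_force: [0.9, -0.5, 0.2]
grasp_force: 0.0
```

Scaled: 0.0013 m is 1.3, -0.0008 m is -0.8.

```bash
echo '{"deltas": [[-0.4, 0, 0.6, 0, 0], [-0.8, 0, 1.3, 0, 0], [-0.8, 0, 1.3, 0, 0], [-0.8, 0, 1.3, 0, 0], [-0.8, 0, 1.3, 0, 0]]}' | python3 nudge.py | grep -E 'pos|contact'; echo '{"deltas": [[-0.3, 0, 0.5, 0, 0], [-0.5, 0, 0.9, 0, 0], [-0.5, 0, 0.9, 0, 0], [-0.5, 0, 0.9, 0, 0], [-0.5, 0, 0.9, 0, 0]]}' | python3 nudge.py | grep -E 'pos|contact'
```

```text
tcp_pos: [0.55, -0.2821, 0.1103]
contact_force: [-0.8, -0.1, -0.2]
tcp_pos: [0.5505, -0.2822, 0.1095]
contact_force: [-0.4, 0.2, 1.4]
```

Scaled: 0.0009 m is 0.9, -0.0005 m is -0.5.

```bash
echo '{"deltas": [[-0.3, 0, 0.5, 0, 0], [-0.5, 0, 0.9, 0, 0], [-0.5, 0, 0.9, 0, 0], [-0.5, 0, 0.9, 0, 0], [-0.5, 0, 0.9, 0, 0]]}' | python3 nudge.py | grep -E 'pos|contact'
```

```text
tcp_pos: [0.551, -0.2824, 0.1086]
contact_force: [-0.4, 0.7, 0.8]
```

```bash
echo '{"deltas": [[-0.3, 0, 0.5, 0, 0], [-0.5, 0, 0.9, 0, 0], [-0.5, 0, 0.9, 0, 0], [-0.5, 0, 0.9, 0, 0]]}' | python3 nudge.py | grep -E 'pos|contact';for i in 1 2 3; do echo '{"deltas": [[0, 0, 0, 0, 0]]}' | python3 nudge.py|grep -E 'pos|contact'; done
```

```text
tcp_pos: [0.5515, -0.2825, 0.1076]
contact_force: [-1.1, 0.5, 2.5]
tcp_pos: [0.5515, -0.2825, 0.1076]
contact_force: [-0.6, 0.7, 1.5]
tcp_pos: [0.5515, -0.2825, 0.1076]
contact_force: [-1.1, 0.8, 1.9]
tcp_pos: [0.5515, -0.2824, 0.1076]
contact_force: [-0.3, -0.1, 1.4]
```

Scaled: 0.0066 m is 6.6, 0.005 m is 5.

```bash
echo '{"deltas": [[-1.5, 0, 2.5, 0, 0], [-3, 0, 5, 0, 0], [-3.8, 0, 6.6, 0, 0], [-3.8, 0, 6.6, 0, 0]]}' | python3 nudge.py
```

```text
time_s: 12.92
tcp_pos: [0.5549, -0.2833, 0.1014]
orientation: [[-0.976, 0.219, -0.001], [0.219, 0.976, -0.0], [0.001, -0.0, -1.0]]
contact_force: [-4.6, 1.5, 9.5]
gripper_width: 0.0002
grasp_force: 4.6
```

```bash
echo '{"deltas": [[-0.4, 0, 0.7, 0, 0], [-0.4, 0, 0.7, 0, 0]]}' | python3 nudge.py
```

```text
time_s: 13.08
tcp_pos: [0.5551, -0.2833, 0.1013]
orientation: [[-0.976, 0.219, -0.001], [0.219, 0.976, -0.0], [0.001, -0.0, -1.0]]
contact_force: [-6.0, 1.1, 14.0]
gripper_width: -0.0002
grasp_force: 7.0
```

```bash
for i in 1 2 3 4 5 6 7; do echo '{"deltas": [[0, 0, 0, 0, 0], [0, 0, 0, 0, 0], [0, 0, 0, 0, 0], [0, 0, 0, 0, 0], [0, 0, 0, 0, 0]]}' | python3 nudge.py|grep -E 'time|contact'; done
cat > ang.py <<'E'
from h import *
import sys
def figs(im):
    g=im[190:330,160:300];hs=cv2.cvtColor(g,cv2.COLOR_BGR2HSV);o={}
    for k,lo,hi in(("blue",100,125),("green",55,90),("brown",5,15)):
        m=cv2.inRange(hs,(lo,100,25),(hi,255,255));n,l,st,c=cv2.connectedComponentsWithStats(m)
        if n>1:
            i=1+st[1:,4].argmax()
            if st[i,4]>30:o[k]=plane("top",c[i]+[160,190],.08)[0][:2]
    return o
c=np.array([.6228,.2811]);im=r.capture("top");cv2.imwrite(f"pics/{sys.argv[1]}.png",im);t=r.get_state()["time_s"]
a=figs(cv2.imread("pics/top0.png"));b=figs(im)
print(t)
# angles by pairwise vectors (free of centre) and about centre
K=[k for k in a if k in b];an=lambda v:np.arctan2(v[1],v[0])
for i,k in enumerate(K):
    print(k,a[k],b[k],(an(b[k]-c)-an(a[k]-c))%6.283)
    for j in K[i+1:]: print(k,j,(an(b[j]-b[k])-an(a[j]-a[k]))%6.283)
E
python3 ang.py h1
```

```text
time_s: 13.5
contact_force: [-5.7, 1.4, 12.5]
time_s: 13.92
contact_force: [-5.4, 1.6, 12.4]
time_s: 14.33
contact_force: [-5.6, 1.2, 14.1]
time_s: 14.75
contact_force: [-4.9, 1.9, 13.4]
time_s: 15.17
contact_force: [-6.1, 2.1, 12.4]
time_s: 15.58
contact_force: [-5.1, 2.0, 12.6]
time_s: 16.0
contact_force: [-5.3, 1.8, 12.4]
16.05
blue [0.62284096 0.21554191] [0.68592919 0.2611187 ] 1.2636335958840224
blue green 1.2997729332749228
blue brown 1.306923268461016
green [0.62354454 0.34191703] [0.56121014 0.2965223 ] 1.3376799816989435
green brown 1.2896129010996944
brown [0.66705898 0.27804434] [0.63627282 0.32113595] 1.315113495386344
```

Scaled: 0.05 m is 50, -0.04 m is -40.

```bash
echo '{"deltas": [[0, 0, 0, 0, 0], [0, 0, 0, 0, 0], [0, 0, 0, 0, 0], [0, 0, 0, 0, 0], [0, 0, 0, 0, 0]]}' | python3 nudge.py|grep -E 'time|contact';  echo '{"deltas": [[0, 0, 0, 0, 0], [0, 0, 0, 0, 0], [0, 0, 0, 0, 0], [20, 0, -34, 0, 0], [40, 0, -68, 0, 0]]}' | python3 nudge.py|grep -E 'time|contact|pos'; echo '{"deltas": [[30, 0, -20, 0, 0], [50, 0, -40, 0, 0], [50, 0, -40, 0, 0], [50, 0, -40, 0, 0]]}' | python3 nudge.py|grep -E 'time|contact|pos'; python3 ang.py h2; python3 - <<'E'
from h import *
s=r.capture("scene"); cv2.imwrite("pics/end.png",s)
E
```

```text
time_s: 16.47
contact_force: [-5.6, 2.4, 13.1]
time_s: 16.88
tcp_pos: [0.5155, -0.2737, 0.1662]
contact_force: [0.8, -0.9, 1.4]
time_s: 17.22
tcp_pos: [0.4677, -0.264, 0.2095]
contact_force: [0.9, -0.2, -0.2]
17.2667
blue [0.62284096 0.21554191] [0.68882628 0.28083706] 1.5661893164907237
blue green 1.6023849676091126
blue brown 1.6153446567088379
green [0.62354454 0.34191703] [0.5586715  0.27742537] 1.6400911446089061
green brown 1.5915606381260456
brown [0.66705898 0.27804434] [0.62292896 0.32318379] 1.6366631448400513
```

View pics/end.png

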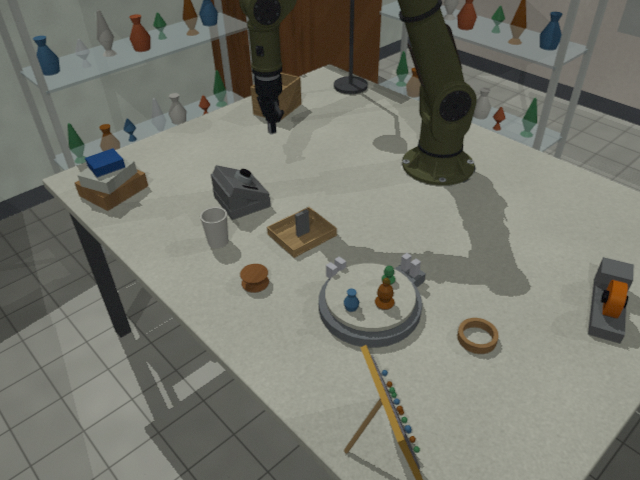

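The picture shows the spacer in the tray at about (302, 222), the platter a quarter turn on with its lugs at (335, 266), and the bystanders where they were. The arm is clear of everything.

```bash
python3 -c "
from plant import r
print(r.finish_job())"
```

```text
the job is handed in; nothing more can be done
None
```

The job is handed in: the spacer stands upright in the tray, the jog button was pressed home at about 15 N and held for about 4 s, and the platter turned about 1.6 rad (a quarter turn is 1.57). The spool, cup and tape roll were not touched.

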